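# Spin-check the parts carousel and stop its peg at the pointer

## Task

Check that the small-parts carousel runs freely: with the fingertips, flick its upright peg, either way round, so that the disc coasts round untouched for at least one full turn and the peg passes the pointer on the foot. When the peg comes round to the pointer again, brake the disc with a fingertip so that the peg stops right in line with the pointer, and finish while still holding the disc there with light pressure of the fingertip. Only touch and push: do not lift or shift the carousel's foot, and leave the other things on the desk alone.

Things in the scene. Friction and masses are not known exactly. Their poses are not given: they have to be found in the camera images.
- carousel_wheel: Level aluminium disc, 220 mm across, 10 mm thick, 0.6 kg; turns without limit on a vertical axle, so freely that at 1 rad/s it coasts over 15 s. Origin on the axle at its underside; z up, x towards the peg (yaw = angle of the peg). Flat top to press on 10 mm above the origin, free from 46 to 108 mm radius but for the peg; inside it a grey parts cup, rim 26 mm above the origin.
- peg (a point): Black upright peg, the only one on the disc: 14 mm diameter, 30 mm high (collar 20 mm wide in the lowest 4 mm), 85 mm from the axle. The point is its centre half-way up, 15 mm above the disc's top. It is what to flick and also the mark. At the start it stands still on the side away from the pointer.
- stop_place (a point): Where the peg's centre is when in line with the pointer: 85 mm from the axle towards the pointer, 57 mm above the desk, fixed to the foot. The pointer is a dark tapered nose on the foot just outside the disc, its tip 117 mm and its back 145 mm from the axle, its top level with the disc's top.
- carousel_foot: Heavy dark steel foot of the carousel (2.5 kg, loose on the desk on rubber pads), 200 mm across with the pointer on its -x side. Origin on the axle at the desk; z up.
- mug: white mug with dots and a handle, 91 mm high; bystander, origin under it
- green_bottle: small lime-green bottle, 36 mm across, 97 mm high; bystander, origin under it
- masking_tape: flat roll of beige masking tape, 103 mm across, 25 mm high; bystander, origin under it
- drive: light flat 2.5 inch drive, 70x101x10 mm; bystander, origin under it
- charger: white charger block, 64x62x28 mm; bystander, origin under it
- black_tape: small roll of black tape, 59 mm across, 19 mm high; bystander, origin under it
- phone: black phone lying face up, 138x68x8 mm; bystander, origin under it

How it is judged (in metres and radians):
On the way, in this order (a step that is already met when the one before it is completed fails the run):
1. the disc coasts untouched, the peg away from the pointer (contact force between anything else and carousel_wheel below 0.01 N and angular speed of carousel_wheel above 0.3 rad/s and horizontal distance between peg and stop_place above 0.08 m), for 0.3 s.
2. the peg passes the pointer, the disc untouched (contact force between anything else and carousel_wheel below 0.01 N and angular speed of carousel_wheel above 0.2 rad/s and horizontal distance between peg and stop_place below 0.04 m).
3. the disc coasts on untouched to the far side (contact force between anything else and carousel_wheel below 0.01 N and angular speed of carousel_wheel above 0.2 rad/s and horizontal distance between peg and stop_place above 0.12 m).
4. the peg comes round to the pointer again, still coasting untouched (contact force between anything else and carousel_wheel below 0.01 N and angular speed of carousel_wheel above 0.15 rad/s and horizontal distance between peg and stop_place below 0.06 m).
At the end, for the whole second after the job is handed in: The peg's centre stands within 16 mm (about its own width) of the place in line with the pointer, the disc is still (under 0.05 rad/s), a finger presses on the disc or peg with 0.3 to 30 N, and the foot stands flat within 25 mm of where it was (horizontal distance between peg and stop_place below 0.016 m and angular speed of carousel_wheel below 0.05 rad/s and contact force between the fingers and carousel_wheel between 0.3 and 30 N and distance of carousel_foot from where it was at the start of the episode below 0.025 m and height (world z) of carousel_foot below 0.006 m and angle between carousel_foot's own z axis and vertical below 0.05 rad); the arm keeps its last pose, push and grip.
It fails at once if the carousel's foot was lifted, tipped or shifted by over 25 mm (height (world z) of carousel_foot above 0.008 m or angle between carousel_foot's own z axis and vertical above 0.08 rad or distance of carousel_foot from where it was at the start of the episode above 0.025 m).
It fails at once if another thing on the desk was moved by over 20 mm or lifted (distance of any of mug, green_bottle, masking_tape, drive, charger, black_tape, phone from where it was at the start of the episode above 0.02 m).
It also fails if it takes over 48 s, if anything falls off the work surface, if the arm or the gripper's body presses on something with over 40 N, if the wrist force passes 120 N, or if a joint passes its speed limit or range.

## Robot

A 7-joint arm with a two-finger parallel gripper is mounted at the origin on a cart in front of the work surface, level with it; the furniture and walls round the work are solid. World frame = base frame: x ahead of the robot, y to its left, z up, the work surface at z = 0. Lengths are in m, angles in degrees, forces in N, time in s.
With the tool pointing down it reaches from about 0.425 to 0.875 m from the base axis. Payload 4.7 kg.
Tool frame: the origin (TCP) lies at the very end of the fingers, on their centre line; the grasp point (between the pads) lies 19 mm behind it; z points along the fingers, y is the line along which they close (so a half turn about z gives the same grasp; the last joint's range is limited). The gripper opens to 87 mm and grips with 3 to 60 N. Pads are 19 mm wide; open, the fingers measure 117 mm over their backs; the gripper's body (75 mm by 190 mm) begins 51 mm behind the grasp point.
Start: joints at [75.923, 18.392, -4.016, 83.108, 1.295, 78.541, -3.26], TCP at [0.167, -0.628, 0.223] pointing down, gripper open.
Joint ranges: [-163.93, 163.93], [-17.29, 119.83], [-79.2, 71.16], [3.27, 140.29], [-89.18, 269.18], [5.43, 117.66], [-154.24, 154.24]. Speed limits (degrees/s): [147.25, 147.25, 180, 180, 180, 180, 180].

## Interface

Orientations are given as [roll, pitch, yaw] about the fixed x, y, z axes, in that order (R = Rz(yaw) Ry(pitch) Rx(roll)).
In Python, from bench import read_state, get_image, job_done gives the robot as it stands.
- The arm moves only by the tool play_rows, never from a script. Its arguments are lists of equal length, an entry for each row: "slide": the shift along the world's x, y, z in mm, a list of three; "delta_rot": the turn, a rotation vector about the world's x, y, z in rad, a list of three. In form: {"slide": [[dx, dy, dz], ...], "delta_rot": [[wx, wy, wz], ...]}. A call has exactly 10 rows; each row is the pose to reach, as a shift and turn from the pose commanded when the call began; what a row does not reach only later rows make up. A row lasts 1/10 s, in which the tool goes at most 50 mm and 8.59 degrees, less where a joint would pass 70% of its speed; a pose out of reach is approached as far as the arm can. A call with a gripper value outside its range is refused whole. "fingers" is the opening, from 0 (shut) to 1 (fully open), set as the call begins (left out, the last holds). The fingers move at their own pace and stop on an object; "newtons" is the grip in N (left out, the last holds). Time passes only in rows, so rows that repeat a pose let the fingers close, or fill a call up. It gives the time, the measured TCP pose, the force, the opening and the grip force at its end, in the units of the state.
- read_state(): the state, without advancing time (a new reading comes with each control period).
- get_image(name): name is "scene" or "top" or "wrist"; returns a dict with "frame" (480x640x3 uint8, blue, green, red), "mtx" (3x3 intrinsics, pixels), "world_to_cam" (4x4, takes a point from world to camera coordinates). Camera axes: x right, y down, z forward; pixel columns grow to the right and rows downward; lengths in m; the calibration is good to about 2 mm. A picture is of the moment at which its call begins. There is no depth.
- job_done(): hands the job in; it is judged then, once.
The state is a dict: "t": time; "qpos": joint angles; "joint_velocities": joint speeds; "tau": joint torques, N m; "ee_pos": TCP position; "ee_rot": TCP orientation; "contact_force": force on the tool from outside, world axes, zero at the start; "moment": the same for the moment, N m; "opening": finger opening in m; "grip_force": force on a finger pad.
Only numpy, scipy, OpenCV 4.12 (cv2) and the standard library are available. Lean on these libraries where they do the work, as an engineer would, in place of code of your own. Each camera call takes 0.05 s, during which the arm holds its last target. There are 200 camera calls.

## Working session

There is one attempt and no reset: what is moved stays moved. The work goes in short steps, Python scripts to look and compute and a tool call to move; the robot and the scene stay as the last step left them, time stands still between calls to the robot, and variables do not carry over. Pictures are saved under pics/ and viewed, at most 10 in all, crops included, and the job is handed in when it is done.

Besides the shell and the picture viewer there is one more tool, called after ">>>" by a JSON object that holds its "op" and its "data". play_rows: Moves the arm, as the interface text tells. Its arguments: {"type":"object","properties":{"slide":{"type":"array"},"delta_rot":{"type":"array"},"fingers":{"type":"number"},"newtons":{"type":"number"}},"required":["slide","delta_rot"]}

```bash
mkdir -p pics; ls
python3 - <<'E'
from bench import *
import cv2,numpy as np
s=read_state();print(s)
for n in("scene","top"):
    d=get_image(n);cv2.imwrite(f"pics/{n}0.png",d["frame"]);print(n,d["mtx"].round(1).tolist(),d["world_to_cam"].round(3).tolist())
E
```

```text
pics
{'t': 0.0, 'qpos': array([75.92363516, 18.44001646, -4.01683446, 83.17734172,  1.29474249,
       78.541059  , -3.26075983]), 'joint_velocities': array([-0.03691074, -0.03244987, -0.05259935, -0.04555654, -0.03183198,
        0.02366004,  0.01678562]), 'tau': array([ 7.66321159e-05, -4.91289783e+01, -4.04128879e-01, -3.12522411e+01,
       -6.40806416e-02,  4.39082785e-02,  2.06692084e-04]), 'ee_pos': array([ 0.1667804 , -0.62764172,  0.22142948]), 'ee_rot': array([-1.79886822e+02,  5.23042065e-03,  1.48865990e+01]), 'contact_force': array([-0.59925273,  0.33703209, -0.63726375]), 'moment': array([-0.02833669, -0.00815271,  0.00236208]), 'grip_force': 0.0, 'opening': 0.08685919075213212}
scene [[593.0, 0.0, 305.2], [0.0, 593.0, 244.3], [0.0, 0.0, 1.0]] [[-0.831, -0.556, 0.006, 0.49], [-0.268, 0.39, -0.881, 0.19], [0.488, -0.734, -0.473, 1.166], [0.0, 0.0, 0.0, 1.0]]
top [[465.0, 0.0, 319.6], [0.0, 465.0, 247.9], [0.0, 0.0, 1.0]] [[0.009, -1.0, -0.006, 0.003], [-0.997, -0.009, -0.078, 0.582], [0.078, 0.007, -0.997, 1.36], [0.0, 0.0, 0.0, 1.0]]
```

View pics/top0.png

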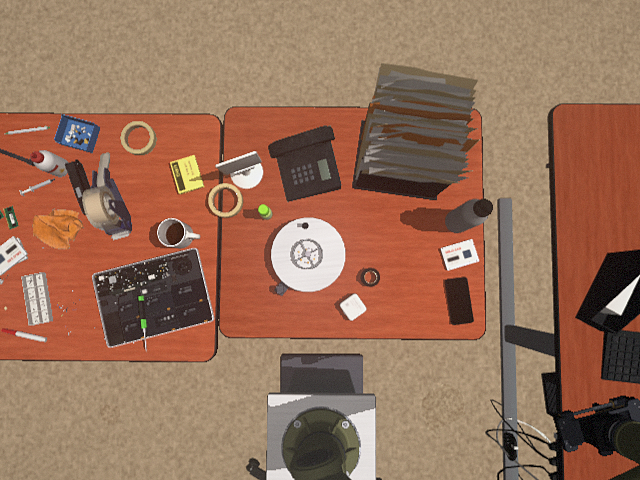

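View pics/scene0.png

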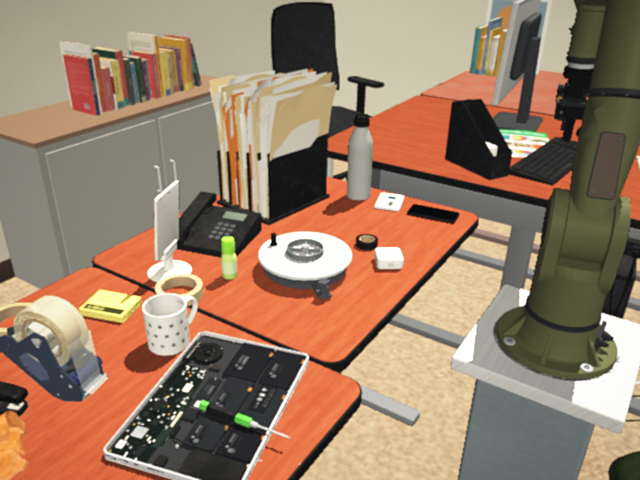

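The top view shows the disc centred near (308,255), the peg at (304,225) on its far side, and the pointer at (279,290), near-left. Next I'll measure them.

```bash
cat > h.py <<'E'
import numpy as np,cv2
from bench import *
def ray(d,u,v,z):
    T=d["world_to_cam"];R=T[:3,:3];c=-R.T@T[:3,3]
    w=R.T@np.linalg.inv(d["mtx"])@[u,v,1]
    return c+w*(z-c[2])/w[2]
def proj(d,p):
    q=d["mtx"]@(d["world_to_cam"][:3]@np.append(p,1));return q[:2]/q[2]
E
python3 - <<'E'
from h import *
d=get_image("top");f=d["frame"]
m=(f.min(2)>140).astype(np.uint8);m[:200]=0;m[300:]=0;m[:,:255]=0;m[:,:][:,355:]=0
cs=max(cv2.findContours(m,cv2.RETR_EXTERNAL,cv2.CHAIN_APPROX_NONE)[0],key=cv2.contourArea)
p=np.array([ray(d,*q[0],.042)[:2] for q in cv2.convexHull(cs)])
(c,r)=cv2.minEnclosingCircle(p.astype(np.float32));print("disc",c,r)
dk=(f.max(2)<70).astype(np.uint8)
n,l,st,ce=cv2.connectedComponentsWithStats(dk[205:310,255:350])
for i in range(1,n):
    if st[i,4]>8:
        u=ce[i]+[255,205];P=ray(d,*u,.057)[:2];Q=ray(d,*u,.042)[:2]
        for X in(P,Q):
            a=X-np.array(c);print(st[i],u.round(1),X.round(4),np.hypot(*a).round(4),np.degrees(np.arctan2(a[1],a[0])).round(1))
for n,u in dict(bottle=(264,211),phone=(292,190),file=(400,195),tape=(224,200),btape=(370,277),charger=(352,307)).items(): print(n,ray(d,*u,.0 if n!="bottle" else .09)[:2].round(3))
v=cv2.resize(f[200:310,240:360],None,fx=5,fy=5,interpolation=cv2.INTER_CUBIC);cv2.imwrite("pics/c.png",v)
E
```

```text
disc (0.5621435642242432, 0.04350816830992699) 0.10989294946193695
[47 18  6  5 22] [304.9 225.2] [0.6454 0.0521] 0.0837 5.9
[47 18  6  5 22] [304.9 225.2] [0.6473 0.0527] 0.0857 6.1
bottle [0.681 0.168]
phone [0.761 0.095]
file [ 0.748 -0.234]
tape [0.728 0.302]
btape [ 0.498 -0.143]
charger [ 0.408 -0.09 ]
```

View pics/c.png

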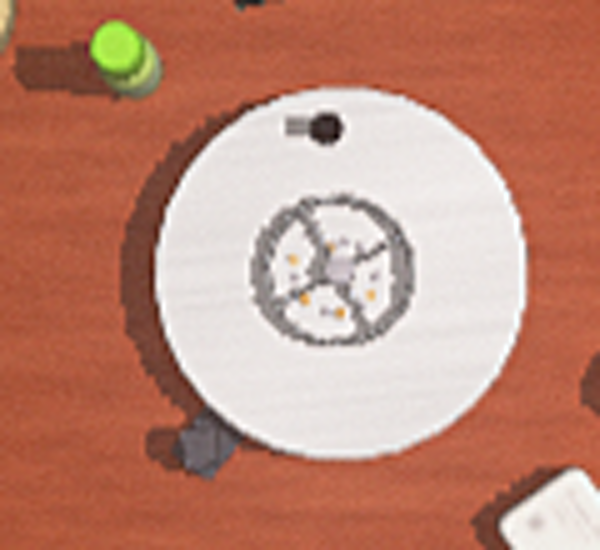

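>>> {"op": "play_rows", "data": {"slide": [[15, 20, 0], [40, 52, 0], [66, 87, 0], [93, 122, 0], [120, 157, 0], [147, 192, 0], [174, 227, 0], [201, 262, 0], [228, 297, 0], [255, 332, 0]], "delta_rot": [[0, 0, -0.02], [0, 0, -0.05], [0, 0, -0.08], [0, 0, -0.11], [0, 0, -0.14], [0, 0, -0.17], [0, 0, -0.2], [0, 0, -0.23], [0, 0, -0.26], [0, 0, -0.26]], "fingers": 0, "newtons": 10}}

```text
t: 1.15
ee_pos: [0.4226, -0.2946, 0.2225]
ee_rot: [180.0, 0.0, -0.1]
contact_force: [0.7, -1.1, 0.8]
opening: 0.0155
grip_force: 0.0
```

Run:
```python
from h import *
f=cv2.imread("pics/top0.png");d=get_image("top")
b=f.astype(int);m=((b[...,2]-b[...,0]<15)&(b.max(2)<125)).astype(np.uint8);m[:280]=0;m[300:]=0;m[:,:270]=0;m[:,295:]=0
n,l,st,ce=cv2.connectedComponentsWithStats(m);i=1+np.argmax(st[1:,4]);P=ray(d,*ce[i],.042)[:2];a=P-[.562,.0435]
print(st[i],ce[i],P,np.hypot(*a),np.degrees(np.arctan2(a[1],a[0])))
```

```text
[275 281  13  14  99] [280.94949495 288.23232323] [0.4618635  0.12029099] 0.1261910288265066 142.51673201621497
```

>>> {"op": "play_rows", "data": {"slide": [[24, 32, 0], [48, 64, -10], [72, 96, -20], [98, 131, -30], [124, 166, -40], [150, 201, -50], [176, 236, -60], [202, 268, -75], [218, 290, -90], [225, 300, -100]], "delta_rot": [[0, 0, 0], [0, 0, 0], [0, 0, 0], [0, 0, 0], [0, 0, 0], [0, 0, 0], [0, 0, 0], [0, 0, 0], [0, 0, 0], [0, 0, 0]]}}

```text
t: 2.2
ee_pos: [0.6472, 0.0073, 0.1208]
ee_rot: [-179.9, 0.1, 0.2]
contact_force: [-0.0, 0.6, 0.0]
opening: 0.0008
grip_force: 0.0
```

>>> {"op": "play_rows", "data": {"slide": [[0, 0, -12], [0, 0, -26], [0, 0, -40], [0, 0, -54], [0, 0, -62], [0, 0, -64], [0, 0, -64], [0, 0, -64], [0, 0, -64], [0, 0, -64]], "delta_rot": [[0, 0, 0], [0, 0, 0], [0, 0, 0], [0, 0, 0], [0, 0, 0], [0, 0, 0], [0, 0, 0], [0, 0, 0], [0, 0, 0], [0, 0, 0]]}}

```text
t: 3.2
ee_pos: [0.6474, 0.0039, 0.0592]
ee_rot: [180.0, -0.1, -0.0]
contact_force: [1.4, 0.3, 0.0]
opening: 0.0004
grip_force: 0.0
```

Run:
```python
from h import *
d=get_image("scene");f=d["frame"]
v=cv2.resize(f[150:310,210:410],None,fx=4,fy=3.75,interpolation=cv2.INTER_CUBIC)
t=get_image("top")["frame"];w=cv2.resize(t[190:310,230:380],(800,600))
cv2.imwrite("pics/s1.png",np.hstack([cv2.resize(v,(400,320)),cv2.resize(w,(400,320))]));print(read_state()["ee_pos"])
```

```text
[0.64716707 0.0038836  0.05894058]
```

View pics/s1.png

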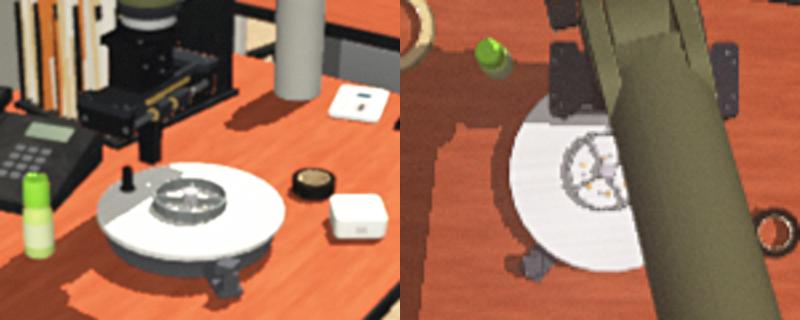

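>>> {"op": "play_rows", "data": {"slide": [[0, 8, -2], [0, 16, -2], [0, 22, -2], [0, 27, -2], [-1, 33, -2], [-3, 41, -2], [-6, 51, -2], [-10, 62, -2], [-10, 60, 0], [-10, 55, 25]], "delta_rot": [[0, 0, 0], [0, 0, 0], [0, 0, 0], [0, 0, 0], [0, 0, 0], [0, 0, 0], [0, 0, 0], [0, 0, 0], [0, 0, 0], [0, 0, 0]]}}

```text
t: 4.3
ee_pos: [0.634, 0.0595, 0.0808]
ee_rot: [180.0, 0.4, 0.1]
contact_force: [-0.1, -0.8, 0.4]
opening: 0.0004
grip_force: 0.0
```

```bash
cat > peg.py <<'E'
from h import *
import sys,json
C=np.array([.562,.0435])
def ang(tag):
    t=read_state()["t"];d=get_image("scene");f=d["frame"].astype(int)
    # score each peg angle: darkness at projected axis points against disc beside
    best=[]
    for th in np.radians(np.arange(0,360,1.)):
        p=C+.085*np.array([np.cos(th),np.sin(th)])
        g=np.mean([f[int(round(v)),int(round(u))].max() for u,v in(proj(d,[*p,z]) for z in np.linspace(.05,.07,6))])
        best.append(g)
    b=np.array(best);w=b<b.min()+12;i=b.argmin()
    k=[j for j in range(i-8,i+9) if w[j%360]]
    cv2.imwrite(f"pics/{tag}.png",cv2.resize(d["frame"][190:310,210:390],None,fx=3,fy=3))
    return t,np.mean(k),b.min()
E
python3 - <<'E'
from peg import *
for i in range(3): print(ang(f"p{i}"))
print(read_state()["ee_pos"])
E
```

```text
(4.3, np.float64(46.0), np.float64(22.0))
(4.35, np.float64(53.6), np.float64(19.5))
(4.4, np.float64(56.0), np.float64(20.5))
[0.63848445 0.05824761 0.08537648]
```

View pics/p2.png

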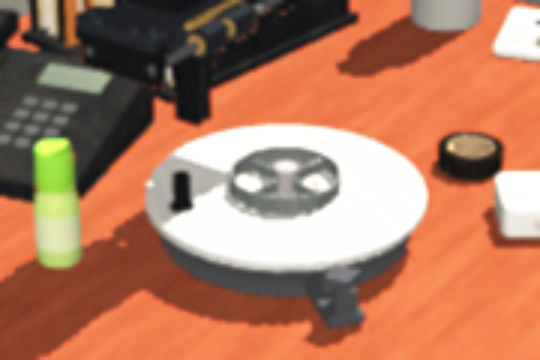

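>>> {"op": "play_rows", "data": {"slide": [[0, 0, 10], [-4, -4, 10], [-8, -8, 10], [-12, -12, 10], [-14, -14, 10], [-14, -14, 10], [-14, -14, 10], [-14, -14, 10], [-14, -14, 10], [-14, -14, 10]], "delta_rot": [[0, 0, 0], [0, 0, 0], [0, 0, 0], [0, 0, 0], [0, 0, 0], [0, 0, 0], [0, 0, 0], [0, 0, 0], [0, 0, 0], [0, 0, 0]]}}

```text
t: 5.45
ee_pos: [0.6231, 0.045, 0.0936]
ee_rot: [-180.0, -0.0, 0.0]
contact_force: [0.4, -0.0, -0.7]
opening: 0.0007
grip_force: 0.0
```

Run:
```python
from peg import *
for i in range(2): print(ang(f"q{i}"))
print(read_state()["ee_pos"])
```

```text
(5.45, np.float64(149.0), np.float64(19.0))
(5.5, np.float64(152.0), np.float64(15.166666666666666))
[0.62299034 0.04491557 0.0935532 ]
```

>>> {"op": "play_rows", "data": {"slide": [[0, 0, 0], [0, 0, 0], [0, 0, 0], [0, 0, 0], [0, 0, 0], [0, 0, 0], [0, 0, 0], [0, 0, 0], [0, 0, 0], [0, 0, 0]], "delta_rot": [[0, 0, 0], [0, 0, 0], [0, 0, 0], [0, 0, 0], [0, 0, 0], [0, 0, 0], [0, 0, 0], [0, 0, 0], [0, 0, 0], [0, 0, 0]]}}

```text
t: 6.55
ee_pos: [0.623, 0.0448, 0.0936]
ee_rot: [180.0, -0.0, -0.0]
contact_force: [0.4, 0.3, -0.8]
opening: 0.0003
grip_force: 0.0
```

Run:
```python
from peg import *
for i in range(2): print(ang(f"r{i}"))
```

```text
(6.55, np.float64(242.0), np.float64(19.666666666666668))
(6.6, np.float64(246.5), np.float64(21.833333333333332))
```

>>> {"op": "play_rows", "data": {"slide": [[0, 0, 0], [0, 0, 0], [0, 0, 0], [0, 0, 0], [0, 0, 0], [0, 0, 0], [0, 0, 0], [0, 0, 0], [0, 0, 0], [0, 0, 0]], "delta_rot": [[0, 0, 0], [0, 0, 0], [0, 0, 0], [0, 0, 0], [0, 0, 0], [0, 0, 0], [0, 0, 0], [0, 0, 0], [0, 0, 0], [0, 0, 0]]}}

```text
t: 7.65
ee_pos: [0.623, 0.0448, 0.0936]
ee_rot: [180.0, 0.0, -0.0]
contact_force: [-0.3, 0.4, 0.3]
opening: 0.0005
grip_force: 0.0
```

Run:
```python
from peg import *
for i in range(3): print(ang(f"s{i}"))
```

```text
(7.65, np.float64(333.0), np.float64(23.0))
(7.7, np.float64(337.5), np.float64(22.333333333333332))
(7.75, np.float64(341.5), np.float64(21.166666666666668))
```

>>> {"op": "play_rows", "data": {"slide": [[0, 0, 0], [0, 0, 0], [0, 0, 0], [0, 0, -5], [0, 0, -15], [0, 0, -25], [0, 0, -34], [0, 0, -39], [0, 0, -40], [0, 0, -40]], "delta_rot": [[0, 0, 0], [0, 0, 0], [0, 0, 0], [0, 0, 0], [0, 0, 0], [0, 0, 0], [0, 0, 0], [0, 0, 0], [0, 0, 0], [0, 0, 0]]}}

```text
t: 8.8
ee_pos: [0.6229, 0.0448, 0.0533]
ee_rot: [-180.0, 0.0, -0.0]
contact_force: [-0.6, 0.6, 0.4]
opening: 0.0005
grip_force: 0.0
```

Run:
```python
from peg import *
for i in range(3): print(ang(f"u{i}"))
print(read_state()["ee_pos"])
```

```text
(8.8, np.float64(347.0), np.float64(18.166666666666668))
(8.85, np.float64(347.0), np.float64(17.833333333333332))
(8.9, np.float64(347.0), np.float64(17.5))
[0.62338634 0.04487152 0.05410586]
```

View pics/u2.png

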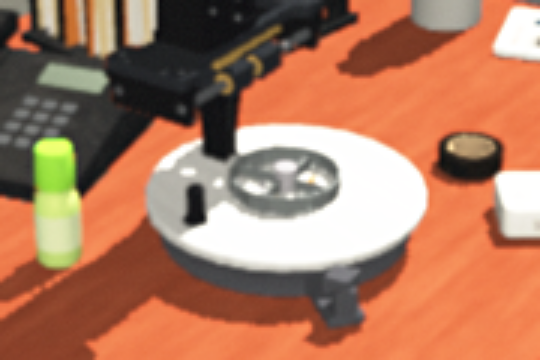

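```bash
sed -i 's/for th in np.radians(np.arange(0,360,1.)):/for th in np.radians(np.arange(LO,HI,1.)):/; s/^C=/LO,HI=20,250\nC=/; s/k=\[.*/k=[j+LO for j in range(i-8,i+9) if 0<=j<len(w) and w[j]]/' peg.py
cat > again.py <<'E'
from peg import *
for n in "012":
    c=cv2.imread(f"pics/u{n}.png");print(c.shape)
E
python3 - <<'E'
from peg import *
print(ang("v0"))
E
```

```text
(8.95, np.float64(74.5), np.float64(20.333333333333332))
```

>>> {"op": "play_rows", "data": {"slide": [[0, 0, 0], [0, 0, 0], [0, 0, 0], [0, 0, 0], [0, 0, 0], [0, 0, -1], [0, 0, -6], [0, 0, -14], [0, 0, -15], [0, 0, -15]], "delta_rot": [[0, 0, 0], [0, 0, 0], [0, 0, 0], [0, 0, 0], [0, 0, 0], [0, 0, 0], [0, 0, 0], [0, 0, 0], [0, 0, 0], [0, 0, 0]]}}

```text
t: 10.0
ee_pos: [0.6236, 0.0453, 0.0423]
ee_rot: [179.9, -0.1, 0.0]
contact_force: [-7.9, -1.4, 23.6]
opening: 0.0005
grip_force: 11.5
```

Run:
```python
from peg import *
for i in range(3): print(ang(f"w{i}"))
s=read_state();print(s["ee_pos"],s["contact_force"])
```

```text
(10.0, np.float64(136.0), np.float64(20.333333333333332))
(10.05, np.float64(136.0), np.float64(20.5))
(10.1, np.float64(136.0), np.float64(19.666666666666668))
[0.62359659 0.04523637 0.04229615] [-7.78219326 -0.92047262 21.5511122 ]
```

View pics/w2.png

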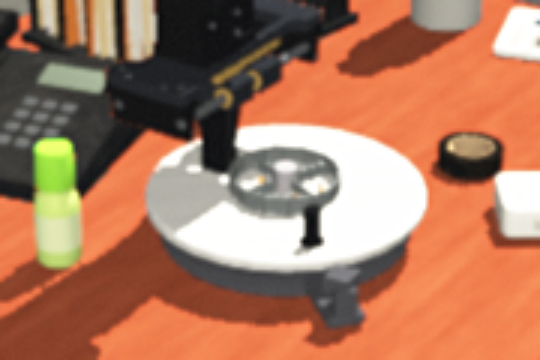

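>>> {"op": "play_rows", "data": {"slide": [[0, 0, 0.5], [0, 0, 1], [0, 1, 1], [0, 2, 1], [0, 3, 1], [0, 4, 1], [0, 5, 1], [0, 6, 1], [0, 6.5, 1], [0, 6.5, 1]], "delta_rot": [[0, 0, 0], [0, 0, 0], [0, 0, 0], [0, 0, 0], [0, 0, 0], [0, 0, 0], [0, 0, 0], [0, 0, 0], [0, 0, 0], [0, 0, 0]]}}

```text
t: 11.15
ee_pos: [0.6237, 0.0509, 0.0424]
ee_rot: [179.9, -0.1, -0.0]
contact_force: [-6.1, -2.0, 16.8]
opening: 0.0004
grip_force: 8.8
```

Run:
```python
from peg import *
for i in range(2): print(ang(f"x{i}"))
s=read_state();print(s["ee_pos"],s["contact_force"])
d=get_image("top");f=d["frame"].astype(int)
m=((f[...,2]-f[...,0]<15)&(f.max(2)<125)).astype(np.uint8);m[:280]=0;m[300:]=0;m[:,:270]=0;m[:,295:]=0
n,l,st,ce=cv2.connectedComponentsWithStats(m);i=1+np.argmax(st[1:,4]);print("pointer",ray(d,*ce[i],.042)[:2])
k=(f[:,:,:].max(2)<75).astype(np.uint8);k[:255]=0;k[283:]=0;k[:,:275]=0;k[:,310:]=0
n,l,st,ce=cv2.connectedComponentsWithStats(k)
for i in range(1,n):
    if st[i,4]>8:
        P=ray(d,*ce[i],.06)[:2];a=P-C;print(st[i],P,np.hypot(*a),np.degrees(np.arctan2(a[1],a[0])))
cv2.imwrite("pics/fin.png",cv2.resize(d["frame"][190:310,230:350],None,fx=4,fy=4))
```

```text
(11.15, np.float64(142.5), np.float64(18.5))
(11.2, np.float64(142.5), np.float64(17.5))
[0.62369427 0.05087145 0.04236631] [-6.46475003 -2.1600416  17.25914354]
pointer [0.4617183  0.12014141]
[291 255  12  28  93] [0.52291449 0.07481764] 0.05008464690943075 141.29621573686794
[287 275   6   5  27] [0.49470508 0.09429799] 0.08431513284676247 142.95244022797453
```

View pics/fin.png

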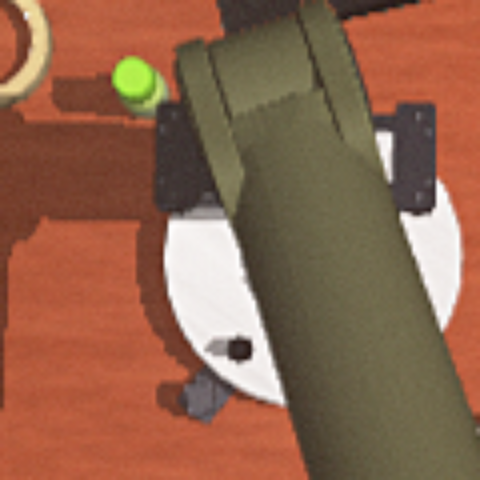

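The peg at crop (238,348) lies in line with the pointer at (205,397). Both cameras put the peg at 142.5–143°, against 142.5° for the pointer. The disc is still and held with about 17 N, and the foot hasn't moved.

```bash
python3 -c "
from bench import *
print(job_done())"
```

```text
the job is handed in; nothing more can be done
None
```

The job is handed in: I flicked the disc, it coasted untouched past the pointer and round again, and I braked it about 6° short; I then dragged the disc by fingertip into line, within about 0.5°, and still hold it at about 17 N.

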